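# Kit the tool carrier with collet chucks

### The job

From the mixed tool holders in the rack, pick out the three collet chucks (the ones with a dark slotted nut) and stand them in the empty rings of the carrier in order of length: the longest, which is the heaviest, next to the carrying handle, the shortest at the far end. Lower each one until its flange rests on the ring rather than dropping it, and leave the face mill, the drill chuck and the shrink-fit holder standing in the rack.

Things in the scene. Friction and masses are not known exactly. Their poses are not given: they have to be found in the camera images.
- long_chuck: Longest collet chuck, starts in the rack. Flange 46 mm wide, 20 high; bright 32 mm body; dark slotted nut, 34 mm wide, 19 high, top 100 mm above the flange's underside; 12 mm end mill 20 mm above the nut. Grip by the nut (90.5 mm above the origin). Below the flange a taper (32 to 18 mm), then a 12 mm stud: 70 mm in all. 0.7 kg. Origin: axis, flange underside, = ring rim when seated; z up.
- middle_chuck: Middle-length collet chuck, starts in the rack. Flange 46 mm wide, 20 high; bright 32 mm body; dark slotted nut, 34 mm wide, 19 high, top 80 mm above the flange's underside; 10 mm end mill 20 mm above the nut. Grip by the nut (70.5 mm above the origin). Below the flange a taper (32 to 18 mm), then a 12 mm stud: 70 mm in all. 0.6 kg. Origin: axis, flange underside, = ring rim when seated; z up.
- short_chuck: Shortest collet chuck, starts in the rack. Flange 46 mm wide, 20 high; bright 32 mm body; dark slotted nut, 34 mm wide, 19 high, top 60 mm above the flange's underside; 6 mm end mill 20 mm above the nut. Grip by the nut (50.5 mm above the origin). Below the flange a taper (32 to 18 mm), then a 12 mm stud: 70 mm in all. 0.5 kg. Origin: axis, flange underside, = ring rim when seated; z up.
- ring_a: Red plastic socket ring at one end of the carrier's straight row of three, 95 mm apart. 66 mm outside, straight 38 mm bore, fixed; a flange rests on its rim, 78 mm above the bench, the taper hanging free with 3 mm play. Origin: centre of the rim; x along the row, z up. The handle may be at either end.
- ring_b: Red plastic socket ring in the middle of the carrier's straight row of three, 95 mm apart. 66 mm outside, straight 38 mm bore, fixed; a flange rests on its rim, 78 mm above the bench, the taper hanging free with 3 mm play. Origin: centre of the rim; x along the row, z up.
- ring_c: Red plastic socket ring at the other end of the carrier's straight row of three, 95 mm apart. 66 mm outside, straight 38 mm bore, fixed; a flange rests on its rim, 78 mm above the bench, the taper hanging free with 3 mm play. Origin: centre of the rim; x along the row, z up. The handle may be at either end.
- handle: Carrying handle: low steel arch with black grip across one end of the carrier, 76 mm wide, top 113 mm above the bench, 57 mm beyond the nearest ring's centre; the other end has an 18 mm lip only. The carrier is a fixed blue sheet stand, 345 x 100 mm, deck 68 mm above the bench. Origin: middle of its foot, on the deck.
- face_mill: Stays: face mill with a dark 50 mm head with five inserts, top 80 mm above its flange's underside. All six holders have the same shank and flange and stand in the rack, a fixed blue stand, 295 x 200 mm, two rows of three red rings like the carrier's, 95 mm apart both ways. Origin as for the chucks.
- drill_chuck: Stays: keyless drill chuck with a bright ribbed sleeve 42 mm wide, conical at the top, holding a drill; tip 117 mm above its flange's underside. Stands in the rack. Origin as for the chucks.
- shrink_holder: Stays: shrink-fit holder, a smooth bright cone (33 to 21 mm) without a nut, with a 10 mm end mill; tip 112 mm above its flange's underside. Stands in the rack. Origin as for the chucks.
There are look-alikes about, which are no part of the job. What is shaped like the middle_chuck but pink is not meant.

How it is judged:
By the outcome, as a careful person would: the job done as asked, in the order asked, and still so for the second after the job is handed in, with the robot touching nothing.
It also fails if it takes over 88 s, if anything falls off the work surface, if the arm or the gripper's body presses on something with over 40 N, if the wrist force passes 120 N, or if a joint passes its speed limit or range.

### The arm

A 7-joint arm with a two-finger parallel gripper is mounted at the origin on the work surface. World frame = base frame: x ahead of the robot, y to its left, z up, the work surface at z = 0. Lengths are in m, angles in rad, forces in N, time in s.
With the tool pointing down it reaches from about 0.425 to 0.975 m from the base axis. Payload 16.7 kg.
Tool frame: the origin (TCP) lies on the mounting face of the last link; the fingertips stand 173 mm ahead of it and the grasp point (between the pads) lies 155 mm ahead of it (manip.nose_length is the distance from the TCP to the fingertips, in m); z points along the fingers, y is the line along which they close (so a half turn about z gives the same grasp; the last joint's range is limited). The gripper opens to 85 mm and grips with 20 to 120 N. Pads are 22 mm wide; open, the fingers measure 114 mm over their backs; the gripper's body (76 mm by 85 mm) begins 54 mm behind the grasp point. The pads swing forward as they close: fully open they stand 13 mm farther back than shut.
Start: joints at [-1.341, 0.426, 0.074, 1.606, -0.034, 1.111, -0.067], TCP at [0.25, 0.627, 0.405] pointing down, gripper open.
Joint ranges: [-2.85, 2.85], [-0.5, 2.14], [-1.23, 1.37], [0.21, 2.46], [-1.02, 4.16], [0.16, 2.05], [-2.73, 2.73]. Speed limits (rad/s): [1.89, 1.89, 2.39, 2.39, 3.01, 3.01, 3.01].

### API

Orientations are given as a 3x3 rotation matrix whose columns are the frame's x, y, z axes.
In Python, from cell import manip gives the robot as it stands.
- The arm moves only by the tool jog_arm, never from a script. Its argument "commands" is text: rows parted by semicolons, each of 5 numbers parted by spaces: the shift along the tool's x, y, z in units of 50 mm (1.0 is 50 mm), then the turn about the tool's z in units of 5 degrees (1.0 is 5 degrees), then the finger opening in mm, from 0 to 85.4. In form: x y z spin jaw; .... A call has 1 to 20 rows; each row shifts and turns the commanded pose from where the row before left it, along the tool's axes as they then stand; what a row does not reach is not made up. A row lasts 1/10 s, in which the tool goes at most 50 mm and 8.59 degrees, less where a joint would pass 70% of its speed; a pose out of reach is approached as far as the arm can. A call is refused whole if a number of a shift passes 1 or a number of a turn 1, either way. A call with a gripper value outside its range is refused whole. The fingers move at their own pace and stop on an object; "newtons" is the grip in N (left out, the last holds). Time passes only in rows, so rows that do not move let the fingers close. It gives the time, the measured TCP pose, the force, the opening and the grip force at its end, in the units of the state.
- manip.read_state(): the state, without advancing time (a new reading comes with each control period).
- manip.capture(name): name is "scene" or "top" or "wrist"; returns a dict with "pixels" (420x560x3 uint8, blue, green, red), "fx", "fy", "cx", "cy" (pixels), "D" ([k1, k2, p1, p2, k3] as OpenCV has them; the pictures are not rectified), "position" and "rotation" of the camera in the world; the wrist camera has in their place "tool_from_camera" (4x4, takes a point from camera to tool coordinates, whose origin is the TCP and whose axes are the flange's). Camera axes: x right, y down, z forward; pixel columns grow to the right and rows downward; lengths in m; the calibration is good to about 2 mm. A picture is of the moment at which its call begins: read the wrist's pose just before it. There is no depth.
- manip.job_done(): hands the job in; it is judged then, once.
Trained networks look in the newest picture that a camera, given by its name, has taken for a name from the list of things; names that differ only in an ending like _2 or _b are one class to them, and where a whole thing is asked for, a point or a joint stands for the part that bears it (a point fixed in the world has none). Each returns a list of dicts, best first, with "p" (0 to 1); they miss things now and then, are a little off and sometimes report something else, mostly with a low value. They report only what shows in the picture. A call takes as long as a camera call. They do not tell look-alikes from the thing itself.
- manip.regions_of(query, camera): "region" (420x560 bool, what is visible of it).
- manip.landmark_of(query, camera): "xyz" ([x, y, z] in m, in world coordinates, good to about 4 mm: a listed point, or the origin of a listed thing).
The state is a dict: "t": time; "joint_positions": joint angles; "qvel": joint speeds; "effort": joint torques, N m; "ee_pos": TCP position; "orientation": TCP orientation; "ft_force": force on the tool from outside, world axes, zero at the start; "torque": the same for the moment, N m; "finger_gap": opening from 0.0 (shut) to 1.0 (fully open); "grasp_force": force on a finger pad.
Only numpy, scipy, OpenCV 4.12 (cv2) and the standard library are available. Lean on these libraries where they do the work, as an engineer would, in place of code of your own. Each camera call takes 0.05 s, during which the arm holds its last target. There are 200 camera calls.

## Working session

There is one attempt and no reset: what is moved stays moved. The work goes in short steps, Python scripts to look and compute and a tool call to move; the robot and the scene stay as the last step left them, time stands still between calls to the robot, and variables do not carry over. Pictures are saved under pics/ and viewed, at most 14 in all, crops included, and the job is handed in when it is done.

Besides the shell and the picture viewer there is one more tool, called as name(argument=value, ...) on one line, values as JSON. jog_arm: Moves the arm, as the interface text tells. Its arguments: {"type":"object","properties":{"commands":{"type":"string"},"newtons":{"type":"number"}},"required":["commands"]}

```bash
mkdir -p pics; ls; cat > h.py <<'E'
import numpy as np, cv2
from cell import manip
def cap(n,save=None):
    s=manip.read_state(); c=manip.capture(n)
    if save: cv2.imwrite('pics/'+save,c['pixels'])
    if n=='wrist':
        T=np.array(c['tool_from_camera']); R=np.array(s['orientation'])
        c['rotation']=R@T[:3,:3]; c['position']=R@T[:3,3]+np.array(s['ee_pos'])
    c['K']=np.array([[c['fx'],0,c['cx']],[0,c['fy'],c['cy']],[0,0,1.]]); c['D']=np.array(c['D'],float)
    c['R']=np.array(c['rotation']); c['p']=np.array(c['position'])
    return c
def px(c,X):
    Rt=c['R'].T; return cv2.projectPoints(np.array(X,float).reshape(-1,1,3),cv2.Rodrigues(Rt)[0],-Rt@c['p'],c['K'],c['D'])[0][:,0]
def ray(c,uv):
    n=cv2.undistortPoints(np.array([[uv]],float),c['K'],c['D'])[0,0]; d=c['R']@np.array([*n,1]); return c['p'],d/np.linalg.norm(d)
def onplane(c,uv,z):
    p,d=ray(c,uv); return p+d*(z-p[2])/d[2]
E
python3 - <<'E'
from h import *
C={n:cap(n,n+'0.png') for n in ('scene','top','wrist')}
s=manip.read_state(); print(s['t'],s['ee_pos'],np.round(s['orientation'],3).tolist(),s['finger_gap'],manip.nose_length)
for n,c in C.items(): print(n,c['p'].round(3),c['R'][:,2].round(2),c['fx'])
for q in ['long_chuck','middle_chuck','short_chuck','ring_a','ring_b','ring_c','handle','face_mill','drill_chuck','shrink_holder']:
  for n in C:
    for r in manip.landmark_of(q,n): print(q,n,round(r['p'],2),np.round(r['xyz'],3),px(C[n],r['xyz']).round()[0])
E
```

```text
pics
0.15 [0.24959799 0.62699224 0.4041431 ] [[-0.929, 0.37, -0.0], [0.37, 0.929, -0.001], [-0.0, -0.001, -1.0]] 0.9984501362347485 0.1734
scene [1.227 0.155 0.561] [-0.82 -0.23 -0.52] 382.63456490491416
top [ 0.397 -0.062  1.139] [ 0.13  0.01 -0.99] 504.94467946765485
wrist [0.173 0.658 0.373] [ 0.3  -0.12 -0.95] 296.1092169964219
long_chuck scene 0.8 [ 0.457 -0.15   0.08 ] [248. 200.]
long_chuck top 0.79 [ 0.459 -0.152  0.079] [324. 259.]
middle_chuck scene 0.79 [ 0.546 -0.395  0.069] [142. 205.]
middle_chuck scene 0.6 [ 0.633 -0.273  0.079] [167. 230.]
middle_chuck top 0.94 [ 0.547 -0.391  0.072] [433. 217.]
middle_chuck top 0.71 [ 0.634 -0.274  0.081] [380. 177.]
short_chuck scene 0.52 [ 0.448 -0.243  0.078] [215. 193.]
short_chuck scene 0.18 [ 0.457 -0.149  0.077] [248. 201.]
short_chuck top 0.7 [ 0.442 -0.251  0.079] [371. 267.]
short_chuck top 0.69 [0.533 0.203 0.079] [157. 224.]
ring_a scene 0.89 [0.437 0.207 0.08 ] [395. 219.]
ring_a scene 0.63 [0.529 0.198 0.079] [389. 241.]
ring_a scene 0.59 [0.625 0.196 0.076] [385. 271.]
ring_a top 0.76 [0.437 0.206 0.076] [155. 269.]
ri
[... 588 characters left out ...]
ng_c top 0.65 [0.624 0.193 0.078] [163. 182.]
ring_c top 0.62 [0.533 0.204 0.076] [157. 224.]
handle scene 0.79 [0.681 0.194 0.07 ] [382. 292.]
handle top 0.67 [0.68  0.193 0.065] [165. 158.]
face_mill scene 0.92 [ 0.539 -0.261  0.078] [192. 210.]
face_mill top 0.69 [ 0.536 -0.261  0.077] [374. 222.]
drill_chuck scene 0.97 [ 0.557 -0.168  0.079] [225. 220.]
drill_chuck scene 0.47 [0.622 0.197 0.078] [386. 269.]
drill_chuck scene 0.32 [ 0.537 -0.259  0.074] [193. 211.]
drill_chuck scene 0.19 [0.678 0.194 0.07 ] [382. 291.]
drill_chuck top 0.7 [ 0.562 -0.166  0.076] [330. 210.]
shrink_holder scene 0.62 [ 0.649 -0.18   0.076] [202. 243.]
shrink_holder top 0.75 [ 0.646 -0.181  0.078] [336. 171.]
```

View pics/scene0.png

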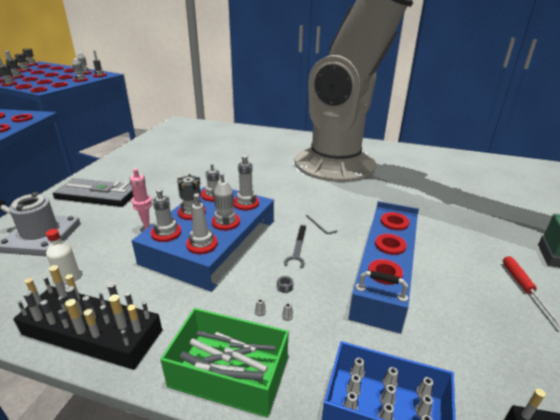

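View pics/top0.png

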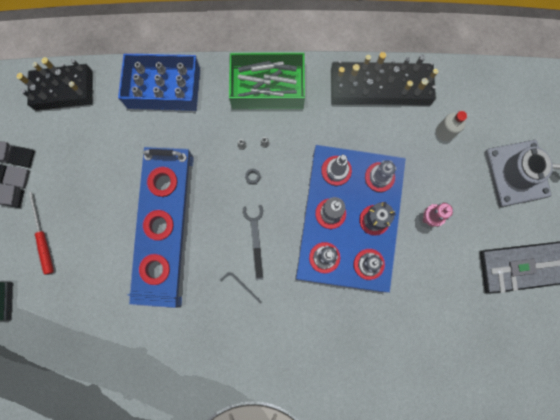

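```bash
python3 - <<'E'
import cv2
a=cv2.imread('pics/scene0.png')[120:280,110:290]
cv2.imwrite('pics/crop0.png',cv2.resize(a,None,fx=3.7,fy=3.7,interpolation=cv2.INTER_CUBIC))
E
```

```text
(no output)
```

View pics/crop0.png

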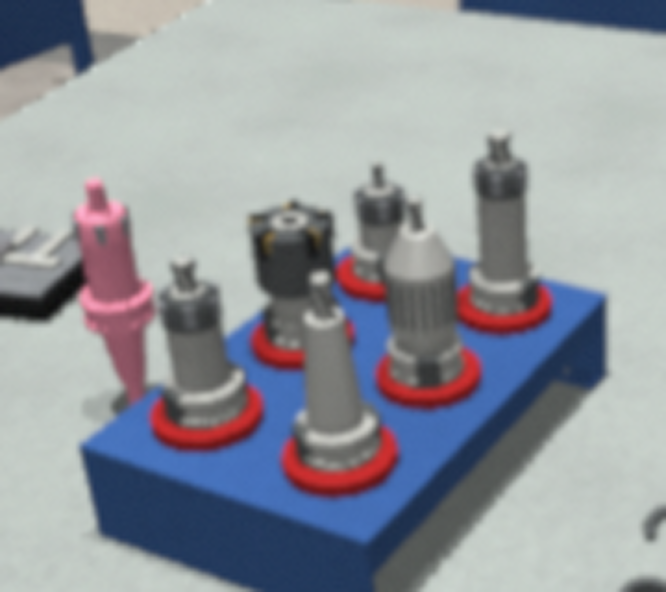

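The scene picture shows the six holders in the rack. The long chuck is at (246,195), short at (213,185) and middle at (165,225), all with dark slotted nuts. Also in the rack are the face mill (190,205), drill chuck (225,215) and shrink-fit holder (200,235).

Candidates for middle_chuck are (165,225) and the pink one at (142,200). The one at (165,225) fits: it is in the rack, bright-bodied with a dark nut. The pink one stands outside the rack. The crop confirms this.

The top picture shows the carrier's rings at (162,182), (157,224) and (154,269), with the handle at (165,155). So the long chuck goes in the ring at x≈0.624.

I'll move over the carrier first and look from there.

jog_arm(commands="-0.7 -0.55 -0.1 0 70; -0.7 -0.55 -0.1 0 70; -0.7 -0.55 -0.1 0 70; -0.7 -0.55 -0.1 0 70; -0.7 -0.55 -0.1 0 70; -0.7 -0.55 -0.1 0 70; -0.7 -0.55 -0.1 0 70; -0.7 -0.55 -0.1 0 70; -0.7 -0.55 -0.1 0 70; -0.7 -0.55 -0.1 0 70; -0.7 -0.55 -0.1 0 70; 0 0 0 0 70; 0 0 0 0 70")

```text
t: 2.95
ee_pos: [0.4958, 0.2028, 0.4599]
orientation: [[-0.928, 0.372, 0.0], [0.372, 0.928, 0.0], [-0.0, 0.0, -1.0]]
ft_force: [0.2, 0.9, 0.1]
finger_gap: 0.82
grasp_force: 0.0
```

```bash
cat >> h.py <<'E'
def go(x,y,z,yaw=None):
    "delta to TCP target in tool units (50 mm, 5 deg)"
    s=manip.read_state(); R=np.array(s['orientation']); d=R.T@(np.array([x,y,z])-s['ee_pos'])/.05
    print('t',round(s['t'],2),'at',np.round(s['ee_pos'],4),'units xyz',d.round(3),'mm',round(np.linalg.norm(d)*50,1),'F',np.round(s['ft_force'],1),'gap',round(s['finger_gap']*85.4,1),round(s['grasp_force'],1), 'R',R[:2,:2].round(3).tolist(),'q1,7',round(s['joint_positions'][0],2),round(s['joint_positions'][6],2))
def ringfit(c,z=.078,zone=None):
    "red ring outer ellipses -> centre on plane z (via undistorted contour points)"
    hsv=cv2.cvtColor(c['pixels'],cv2.COLOR_BGR2HSV)
    m=(((hsv[...,0]<8)|(hsv[...,0]>172))&(hsv[...,1]>150)&(hsv[...,2]>70)).astype(np.uint8)
    out=[]
    for k in cv2.findContours(m,cv2.RETR_EXTERNAL,cv2.CHAIN_APPROX_NONE)[0]:
        if cv2.contourArea(k)<300: continue
        P=np.array([onplane(c,q[0],z)[:2] for q in k.astype(float)],np.float32)
        (x,y),r=cv2.minEnclosingCircle(P); e=cv2.fitEllipse(P*1000)
        out.append((np.round(e[0],1),np.round(e[1],1),[round(1000*v,1) for v in (x,y,r)],k[:,0].mean(0).round()))
    return out
E
python3 - <<'E'
from h import *
go(.53,.2,.45)
c=cap('wrist','w1.png')
for r in ringfit(c): print(r)
for q in ['ring_a','handle']:
    for r in manip.landmark_of(q,'wrist'): print(q,round(r['p'],2),np.round(r['xyz'],4))
print('top')
for r in ringfit(cap('top')): print(r)
E
```

```text
t 2.95 at [0.4958 0.2028 0.4599] units xyz [-0.656  0.202  0.199] mm 35.7 F [0.2 0.9 0.1] gap 70.0 0.0 R [[-0.928, 0.372], [0.372, 0.928]] q1,7 -0.79 0.74
(array([ 553.2, -164.6]), array([58.6, 63.5]), [552.3, -162.1, 32.5], array([ 60., 308.]))
(array([621.9, 197.8]), array([63. , 64.5]), [621.8, 197.8, 32.9], array([313., 269.]))
(array([ 459.6, -149.6]), array([58.5, 60.7]), [459.6, -148.5, 32.8], array([ 28., 250.]))
(array([528.2, 203.3]), array([62.5, 63.4]), [528.0, 203.1, 32.3], array([292., 205.]))
(array([434.3, 208.7]), array([62.6, 63.2]), [434.1, 208.8, 32.1], array([266., 131.]))
(array([462.9, 447.1]), array([ 23.4, 106. ]), [464.7, 448.1, 43.6], array([481.,  72.]))
ring_a 0.77 [0.4369 0.2082 0.0763]
ring_a 0.56 [0.6243 0.1962 0.0803]
handle 0.58 [0.678  0.1929 0.0699]
top
(array([436.2, 207.6]), array([59. , 59.7]), [436.0, 207.5, 31.0], array([154., 269.]))
(array([625.1, 196.1]), array([60.4, 61. ]), [625.3, 196.0, 31.5], array([162., 181.]))
```

View pics/w1.png

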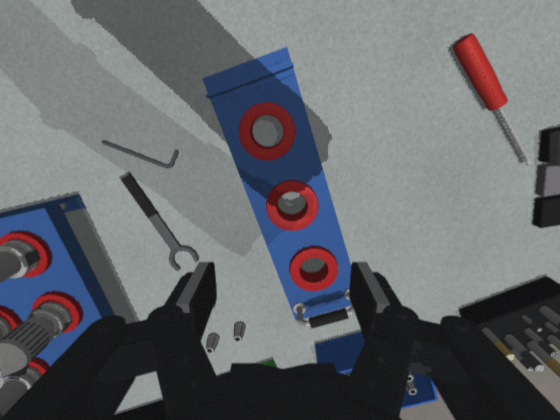

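The wrist picture shows the three empty carrier rings at (266,131), (292,205) and (313,269), with the handle at (325,315) beyond the last one. I'll go above the long chuck.

jog_arm(commands="-0.24 -0.85 0 0 65; -0.24 -0.85 0 0 65; -0.24 -0.85 0 0 65; -0.24 -0.85 0 0 65; -0.24 -0.85 0 0 65; -0.24 -0.85 0 0 65; -0.24 -0.85 0 0 65; -0.24 -0.85 0 0 65; 0 0 0 0 65; 0 0 0 0 65")

```text
t: 4.15
ee_pos: [0.4589, -0.1477, 0.4597]
orientation: [[-0.929, 0.37, -0.0], [0.37, 0.929, 0.0], [0.0, 0.0, -1.0]]
ft_force: [0.1, 1.5, -0.3]
finger_gap: 0.761
grasp_force: 0.0
```

```bash
python3 - <<'E'
from h import *
go(.459,-.150,.46)
c=cap('wrist','w2.png')
for r in ringfit(c): print(r)
for q in ['long_chuck','short_chuck','middle_chuck']:
    for r in manip.landmark_of(q,'wrist'): print(q,round(r['p'],2),np.round(r['xyz'],4),px(c,r['xyz']).round()[0])
p=np.array([.459,-.150,.0])
print(px(c,[p+[0,0,z] for z in (.078,.159,.178,.198)]).round())
E
```

```text
t 4.15 at [ 0.4589 -0.1477  0.4597] units xyz [-0.019 -0.042 -0.006] mm 2.3 F [ 0.1  1.5 -0.3] gap 65.0 0.0 R [[-0.929, 0.37], [0.37, 0.929]] q1,7 -0.42 1.41
(array([ 538.7, -260. ]), array([59.1, 61.9]), [537.7, -258.3, 32.0], array([231., 259.]))
(array([ 553.5, -166.5]), array([58.7, 63.8]), [551.3, -165.7, 32.7], array([295., 246.]))
(array([ 445.6, -246.7]), array([58.9, 63.2]), [445.1, -244.8, 32.3], array([208., 196.]))
(array([ 459.7, -152.3]), array([58.9, 60.6]), [458.8, -152.0, 32.3], array([278., 177.]))
long_chuck 0.62 [ 0.4594 -0.1526  0.0757] [278. 184.]
short_chuck 0.68 [ 0.4447 -0.2442  0.0774] [205. 200.]
middle_chuck 0.98 [ 0.6346 -0.2741  0.0766] [246. 325.]
middle_chuck 0.87 [ 0.5531 -0.3925  0.0724] [146. 304.]
middle_chuck 0.46 [ 0.5404 -0.2618  0.0806] [225. 270.]
[[280. 183.]
 [279. 203.]
 [279. 209.]
 [279. 217.]]
```

View pics/w2.png

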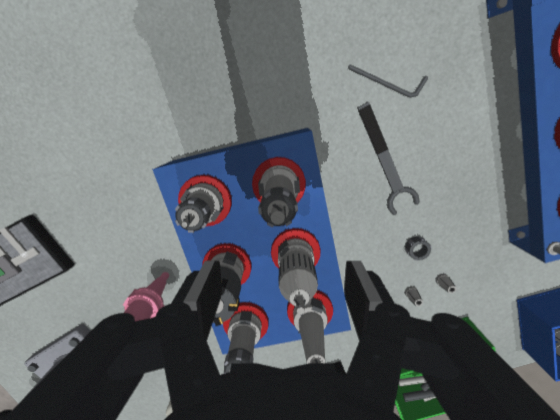

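The wrist picture shows the long chuck centred between the fingers, its nut at (279,209). I'll descend and grip it.

jog_arm(commands="-0.02 -0.05 0.7 0 65; 0 0 0.7 0 65; 0 0 0.7 0 65; 0 0 0.42 0 65; 0 0 0.2 0 65; 0 0 0 0 65; 0 0 0 0 65; 0 0 0 0 30; 0 0 0 0 20; 0 0 0 0 20; 0 0 0 0 20; 0 0 0 0 20; 0 0 0 0 20", newtons=80)

```text
t: 5.65
ee_pos: [0.4593, -0.1508, 0.3248]
orientation: [[-0.929, 0.37, 0.002], [0.37, 0.929, -0.0], [-0.002, 0.001, -1.0]]
ft_force: [-1.7, -2.0, 11.5]
finger_gap: 0.376
grasp_force: 78.2
```

```bash
python3 - <<'E'
from h import *
go(.459,-.1505,.44)
c=cap('wrist','w3.png')
E
```

```text
t 5.65 at [ 0.4593 -0.1508  0.3248] units xyz [ 0.003  0.005 -2.304] mm 115.2 F [-1.7 -2.  11.5] gap 32.1 78.2 R [[-0.929, 0.37], [0.37, 0.929]] q1,7 -0.35 1.57
```

View pics/w3.png

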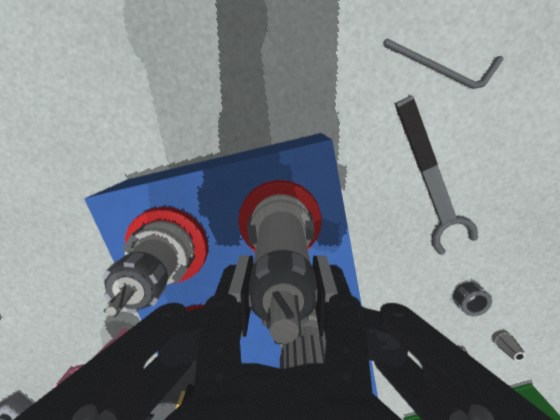

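The nut sits between the pads at (285,295). I'll lift.

jog_arm(commands="0 0 -0.1 0 20; 0 0 -0.2 0 20; 0 0 -0.4 0 20; 0 0 -0.5 0 20; 0 0 -0.5 0 20; 0 0 -0.5 0 20; 0 0 -0.5 0 20; 0 0 0 0 20; 0 0 0 0 20")

```text
t: 6.6
ee_pos: [0.4585, -0.1503, 0.4586]
orientation: [[-0.929, 0.37, 0.001], [0.37, 0.929, 0.0], [-0.0, 0.001, -1.0]]
ft_force: [-1.0, 0.2, -7.3]
finger_gap: 0.374
grasp_force: 80.9
```

```bash
python3 - <<'E'
from h import *
go(.6235,.197,.455)
c=cap('scene','s1.png'); cv2.imwrite('pics/s1.png',cv2.resize(c['pixels'][60:300,90:330],None,fx=2.4,fy=2.4))
for r in manip.landmark_of('long_chuck','scene'): print(round(r['p'],2),np.round(r['xyz'],4))
c=cap('wrist')
for r in manip.landmark_of('long_chuck','wrist'): print(round(r['p'],2),np.round(r['xyz'],4))
E
```

```text
t 6.6 at [ 0.4585 -0.1503  0.4586] units xyz [-0.498  7.674  0.078] mm 384.5 F [-1.   0.2 -7.3] gap 32.0 80.9 R [[-0.929, 0.37], [0.37, 0.929]] q1,7 -0.43 1.42
0.58 [ 0.4579 -0.152   0.213 ]
```

View pics/s1.png

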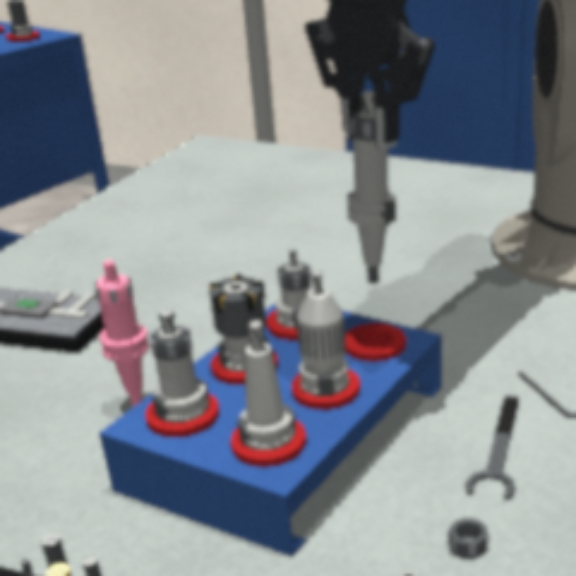

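The long chuck hangs upright, clear of the rack, with its tip at about (374,280) in the crop. I'll carry it to the handle-end ring.

jog_arm(commands="0 0.3 0 0 20; -0.04 0.6 0 0 20; -0.04 0.6 0 0 20; -0.04 0.6 0 0 20; -0.04 0.6 0 0 20; -0.04 0.6 0 0 20; -0.04 0.6 0 0 20; -0.04 0.6 0 0 20; -0.04 0.6 0 0 20; -0.04 0.6 0 0 20; -0.04 0.6 0 0 20; -0.04 0.6 0 0 20; -0.04 0.5 0 0 20; 0 0.27 0 0 20; 0 0 0 0 20; 0 0 0 0 20")

```text
t: 8.4
ee_pos: [0.6229, 0.1968, 0.4579]
orientation: [[-0.929, 0.37, -0.001], [0.37, 0.929, -0.001], [0.001, -0.002, -1.0]]
ft_force: [-1.1, -0.4, -6.7]
finger_gap: 0.374
grasp_force: 80.7
```

```bash
cat > chk.py <<'E'
import sys
from h import *
q,x,y,name=sys.argv[1],float(sys.argv[2]),float(sys.argv[3]),sys.argv[4]
go(x,y,.455)
ims=[]
for n in ('top','wrist','scene'):
    c=cap(n)
    for r in manip.landmark_of(q,n): print(n,round(r['p'],2),np.round(r['xyz'],4))
    u,v=px(c,[[x,y,.078]])[0]
    # plumb line through the ring centre, and rim circle
    a=np.linspace(0,2*np.pi,40); im=cv2.resize(c['pixels'],None,fx=4,fy=4,interpolation=cv2.INTER_CUBIC)
    L=(px(c,[[x,y,.078],[x,y,.35]])*4+2).astype(int) if n!='wrist' else (px(c,[[x,y,.078],[x,y,.2]])*4+2).astype(int)
    cv2.line(im,tuple(map(int,L[0])),tuple(map(int,L[1])),(0,255,255),1)
    cv2.polylines(im,[(px(c,np.c_[x+.033*np.cos(a),y+.033*np.sin(a),0*a+.078])*4+2).astype(int)],True,(0,255,0),1)
    u,v=int(u*4),int(v*4); w=130; cy=v-120 if n=='scene' else v
    cy=int(np.clip(cy,260,1680-260)); u=int(np.clip(u,w,2240-w)); ims.append(im[cy-260:cy+260,u-w:u+w])
cv2.imwrite('pics/'+name,np.hstack(ims))
E
python3 chk.py long_chuck .6235 .197 c1.png
```

```text
t 8.4 at [0.6229 0.1968 0.4579] units xyz [-0.01   0.008  0.057] mm 2.9 F [-1.1 -0.4 -6.7] gap 31.9 80.7 R [[-0.929, 0.37], [0.37, 0.929]] q1,7 -0.73 0.93
top 0.72 [0.6234 0.1945 0.2109]
wrist 0.63 [0.6251 0.1939 0.2133]
scene 0.56 [0.6183 0.2    0.2146]
```

View pics/c1.png

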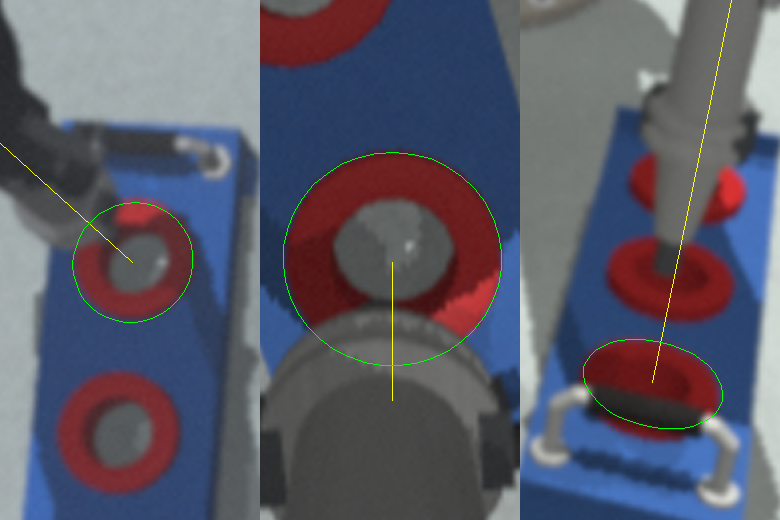

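The three crops show the chuck above the handle-end ring, roughly aligned. In the scene view it sits about 3 px left of the plumb line. I'll lower it until the stud is just above the rim and compare again there.

jog_arm(commands="0 0 0.4 0 20; 0 0 0.4 0 20; 0 0 0.2 0 20; 0 0 0 0 20; 0 0 0 0 20")

```text
t: 9.2
ee_pos: [0.6233, 0.1969, 0.4094]
orientation: [[-0.929, 0.37, 0.001], [0.37, 0.929, 0.0], [-0.0, 0.0, -1.0]]
ft_force: [0.3, 0.6, -6.0]
finger_gap: 0.372
grasp_force: 80.7
```

```bash
python3 chk.py long_chuck .6235 .197 c2.png
```

```text
t 9.2 at [0.6233 0.1969 0.4094] units xyz [-0.004  0.004 -0.912] mm 45.6 F [ 0.3  0.6 -6. ] gap 31.8 80.7 R [[-0.929, 0.37], [0.37, 0.929]] q1,7 -0.72 0.95
top 0.68 [0.6233 0.1973 0.1602]
wrist 0.9 [0.6254 0.1939 0.1639]
scene 0.97 [0.6223 0.201  0.1644]
scene 0.4 [ 0.4455 -0.2462  0.0797]
```

View pics/c2.png

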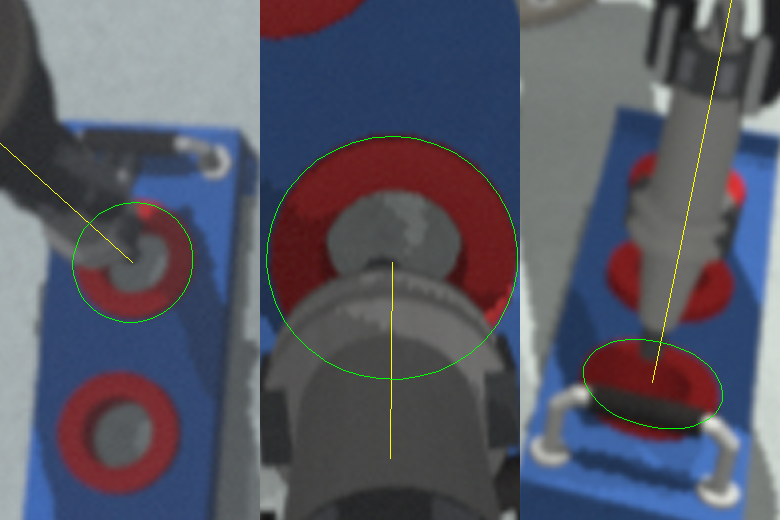

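The stud is just above the bore, within about 3 mm, leaning slightly to tool −y. I'll shift a little and lower while watching the force.

jog_arm(commands="0 0.04 0.2 0 20; 0 0 0.3 0 20; 0 0 0.3 0 20; 0 0 0.3 0 20; 0 0 0.2 0 20; 0 0 0 0 20; 0 0 0 0 20")

```text
t: 10.2
ee_pos: [0.6239, 0.1988, 0.3437]
orientation: [[-0.929, 0.37, -0.0], [0.37, 0.929, -0.0], [-0.0, -0.0, -1.0]]
ft_force: [-0.7, -0.2, -6.9]
finger_gap: 0.372
grasp_force: 80.7
```

```bash
python3 chk.py long_chuck .6235 .197 c3.png; python3 -c "
from h import *
print(manip.read_state()['torque'])"
```

```text
t 10.2 at [0.6239 0.1988 0.3437] units xyz [-0.005 -0.037 -2.227] mm 111.4 F [-0.7 -0.2 -6.9] gap 31.8 80.7 R [[-0.929, 0.37], [0.37, 0.929]] q1,7 -0.7 0.97
top 0.66 [0.6222 0.196  0.0983]
wrist 0.88 [0.6252 0.1949 0.0998]
scene 0.89 [0.6228 0.1998 0.0989]
[0.02860038 0.05325746 0.01779951]
```

View pics/c3.png

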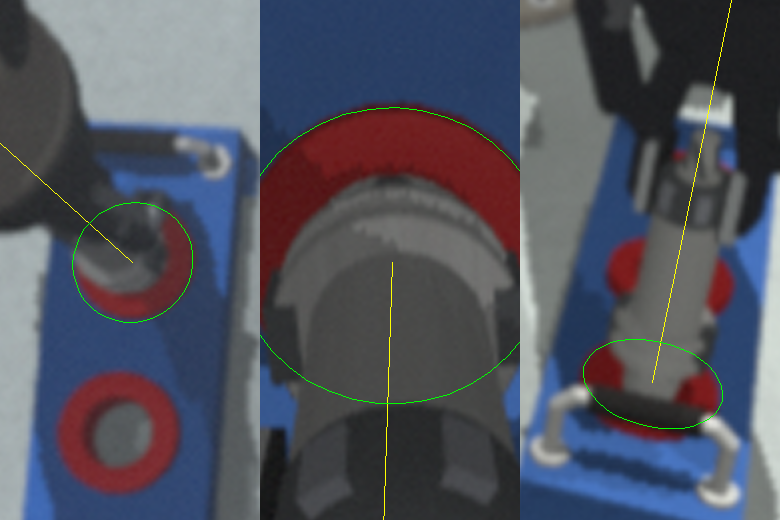

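It is entering freely, with no contact force. I'll lower the last 20 mm slowly.

jog_arm(commands="0 0 0.1 0 20; 0 0 0.1 0 20; 0 0 0.06 0 20; 0 0 0.04 0 20; 0 0 0.03 0 20; 0 0 0 0 20; 0 0 0 0 20")

```text
t: 11.2
ee_pos: [0.6238, 0.1989, 0.3273]
orientation: [[-0.929, 0.37, 0.0], [0.37, 0.929, -0.0], [-0.0, 0.0, -1.0]]
ft_force: [0.4, 1.1, -7.0]
finger_gap: 0.373
grasp_force: 80.7
```

jog_arm(commands="0 0 0.02 0 20; 0 0 0.02 0 20; 0 0 0.02 0 20; 0 0 0 0 20; 0 0 0 0 20")

```text
t: 11.7
ee_pos: [0.624, 0.1987, 0.325]
orientation: [[-0.929, 0.37, 0.001], [0.37, 0.929, 0.0], [-0.001, 0.001, -1.0]]
ft_force: [-2.3, -3.3, 6.0]
finger_gap: 0.371
grasp_force: 82.2
```

It has contact with the rim (Fz −7 → +6 N). I'll press one hair more, open and rise.

jog_arm(commands="0 0 0.01 0 20; 0 0 0 0 20; 0 0 0 0 36; 0 0 0 0 42; 0 0 0 0 55; 0 0 0 0 65; 0 0 0 0 65; 0 0 -0.5 0 65; 0 0 -0.8 0 65; 0 0 -0.8 0 65; 0 0 -0.6 0 65; 0 0 0 0 65; 0 0 0 0 65")

```text
t: 13.0
ee_pos: [0.6237, 0.1989, 0.4591]
orientation: [[-0.929, 0.37, 0.001], [0.37, 0.929, 0.001], [-0.001, 0.001, -1.0]]
ft_force: [0.0, -0.1, -1.4]
finger_gap: 0.761
grasp_force: 0.0
```

```bash
python3 chk.py long_chuck .6235 .197 c4.png; python3 -c "
from h import *
go(.632,-.2745,.46)"
```

```text
t 13.0 at [0.6237 0.1989 0.4591] units xyz [-0.009 -0.037  0.082] mm 4.5 F [ 0.  -0.1 -1.4] gap 65.0 0.0 R [[-0.929, 0.37], [0.37, 0.929]] q1,7 -0.73 0.93
top 0.7 [0.6241 0.1982 0.0767]
top 0.29 [0.6834 0.193  0.067 ]
wrist 0.95 [0.6234 0.1945 0.0781]
scene 0.81 [0.6224 0.2016 0.0743]
t 13.3 at [0.6237 0.1989 0.4578] units xyz [-3.656 -8.736 -0.037] mm 473.5 F [ 0.2  0.3 -0.4] gap 65.0 0.0 R [[-0.929, 0.37], [0.37, 0.929]] q1,7 -0.73 0.93
```

View pics/c4.png

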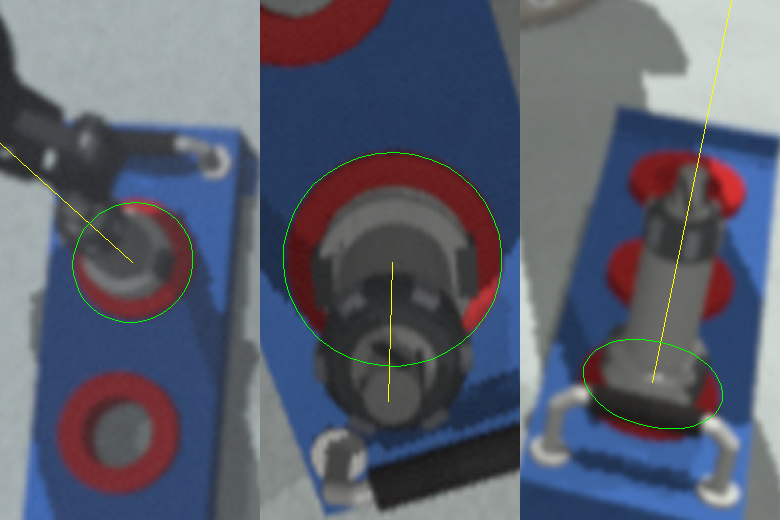

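The long chuck is seated and upright in the handle-end ring. Next I'll go above the middle chuck.

jog_arm(commands="-0.33 -0.79 0 0 65; -0.33 -0.79 0 0 65; -0.33 -0.79 0 0 65; -0.33 -0.79 0 0 65; -0.33 -0.79 0 0 65; -0.33 -0.79 0 0 65; -0.33 -0.79 0 0 65; -0.33 -0.79 0 0 65; -0.33 -0.79 0 0 65; -0.33 -0.79 0 0 65; -0.33 -0.79 0 0 65; 0 0 0 0 65; 0 0 0 0 65")

```text
t: 14.6
ee_pos: [0.6313, -0.2732, 0.458]
orientation: [[-0.928, 0.372, -0.001], [0.372, 0.928, -0.0], [0.001, -0.001, -1.0]]
ft_force: [0.4, 0.1, 0.1]
finger_gap: 0.759
grasp_force: 0.0
```

```bash
python3 chk.py middle_chuck .632 -.2745 c5.png; python3 - <<'E'
from h import *
c=cap('wrist','w5.png')
for r in ringfit(c): print(r)
E
```

```text
t 14.6 at [ 0.6313 -0.2732  0.458 ] units xyz [-0.022 -0.018  0.06 ] mm 3.3 F [0.4 0.1 0.1] gap 64.8 0.0 R [[-0.928, 0.372], [0.372, 0.928]] q1,7 -0.08 1.72
wrist 0.68 [ 0.6345 -0.2737  0.0781]
wrist 0.62 [ 0.5509 -0.3914  0.0714]
scene 0.93 [ 0.5476 -0.3935  0.0706]
scene 0.58 [ 0.6307 -0.2772  0.0802]
(array([ 633.6, -274.5]), array([58.8, 61. ]), [632.6, -274.0, 32.3], array([280., 178.]))
(array([ 647.8, -180.6]), array([59. , 61.7]), [646.4, -181.1, 32.5], array([354., 164.]))
(array([ 553.9, -165.6]), array([59.3, 62.4]), [553.9, -167.4, 32.3], array([334.,  85.]))
(array([ 481.2, -161.4]), array([17.9, 57.1]), [475.0, -159.0, 27.8], array([327.,   7.]))
(array([ 447.4, -247.1]), array([57.3, 59.1]), [447.0, -246.5, 32.3], array([238.,  22.]))
```

View pics/c5.png

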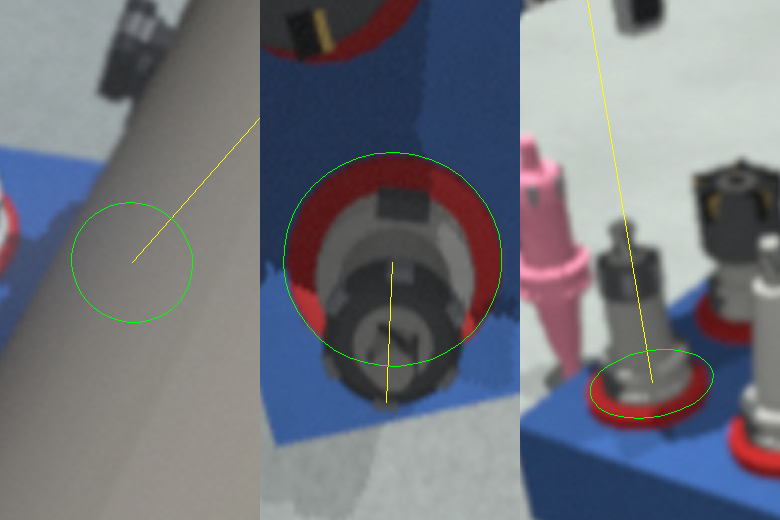

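The crop confirms the middle chuck, with its dark slotted nut on a bright body at wrist ring (280,178). The pink look-alike stands apart. I'll descend and grip.

jog_arm(commands="-0.04 0.01 0.6 0 65; 0 0 0.7 0 65; 0 0 0.7 0 65; 0 0 0.6 0 65; 0 0 0.35 0 65; 0 0 0.12 0 65; 0 0 0 0 65; 0 0 0 0 65; 0 0 0 0 30; 0 0 0 0 20; 0 0 0 0 20; 0 0 0 0 20; 0 0 0 0 20; 0 0 0 0 20")

```text
t: 16.35
ee_pos: [0.6339, -0.2728, 0.3065]
orientation: [[-0.929, 0.37, 0.002], [0.37, 0.929, -0.001], [-0.002, -0.0, -1.0]]
ft_force: [-1.8, -1.7, 7.3]
finger_gap: 0.37
grasp_force: 78.5
```

jog_arm(commands="0 0 -0.1 0 20; 0 0 -0.2 0 20; 0 0 -0.4 0 20; 0 0 -0.6 0 20; 0 0 -0.7 0 20; 0 0 -0.8 0 20; 0 0 -0.8 0 20; 0 0 -0.4 0 20; 0 0 -0.1 0 20; 0 0 0 0 20; 0 0 0 0 20")

```text
t: 17.45
ee_pos: [0.6336, -0.2719, 0.5086]
orientation: [[-0.929, 0.37, -0.002], [0.37, 0.929, 0.001], [0.002, -0.0, -1.0]]
ft_force: [-0.9, 0.2, -7.0]
finger_gap: 0.374
grasp_force: 80.4
```

```bash
python3 -c "
from h import *
go(.5300,.2022,.51)"
```

```text
t 17.45 at [ 0.6336 -0.2719  0.5086] units xyz [ 5.43   8.043 -0.017] mm 485.3 F [-0.9  0.2 -7. ] gap 31.9 80.4 R [[-0.929, 0.37], [0.37, 0.929]] q1,7 -0.09 1.7
```

jog_arm(commands="0.15 0.2 0 0 20; 0.4 0.6 0 0 20; 0.4 0.6 0 0 20; 0.4 0.6 0 0 20; 0.4 0.6 0 0 20; 0.4 0.6 0 0 20; 0.4 0.6 0 0 20; 0.4 0.6 0 0 20; 0.4 0.6 0 0 20; 0.4 0.6 0 0 20; 0.4 0.6 0 0 20; 0.4 0.6 0 0 20; 0.4 0.6 0 0 20; 0.4 0.55 0 0 20; 0.08 0.12 0 0 20; 0 0 0 0 20; 0 0 0 0 20")

```text
t: 19.15
ee_pos: [0.5307, 0.2023, 0.5096]
orientation: [[-0.929, 0.37, -0.001], [0.37, 0.929, -0.001], [0.0, -0.001, -1.0]]
ft_force: [0.7, -1.0, -7.2]
finger_gap: 0.371
grasp_force: 80.7
```

```bash
python3 -c "
from h import *
go(.5300,.2022,.397)"
```

```text
t 19.15 at [0.5307 0.2023 0.5096] units xyz [ 0.011 -0.004  2.252] mm 112.6 F [ 0.7 -1.  -7.2] gap 31.7 80.7 R [[-0.929, 0.37], [0.37, 0.929]] q1,7 -0.79 0.78
```

jog_arm(commands="0.01 0 0.3 0 20; 0 0 0.5 0 20; 0 0 0.5 0 20; 0 0 0.5 0 20; 0 0 0.4 0 20; 0 0 0.2 0 20; 0 0 0 0 20; 0 0 0 0 20")

```text
t: 19.95
ee_pos: [0.5307, 0.2028, 0.391]
orientation: [[-0.929, 0.371, 0.001], [0.371, 0.929, 0.0], [-0.001, 0.0, -1.0]]
ft_force: [0.0, -0.4, -5.5]
finger_gap: 0.375
grasp_force: 80.8
```

```bash
python3 chk.py middle_chuck .5300 .2022 c6.png
```

```text
t 19.95 at [0.5307 0.2028 0.391 ] units xyz [ 0.007 -0.015 -1.281] mm 64.0 F [ 0.  -0.4 -5.5] gap 32.0 80.8 R [[-0.929, 0.371], [0.371, 0.929]] q1,7 -0.77 0.82
top 0.71 [0.5302 0.2051 0.1661]
top 0.64 [ 0.5476 -0.3928  0.0722]
top 0.41 [ 0.555  -0.1653  0.0765]
wrist 0.76 [0.5327 0.2028 0.1645]
scene 0.77 [0.5303 0.2024 0.1625]
scene 0.6 [ 0.5491 -0.3942  0.0703]
```

View pics/c6.png

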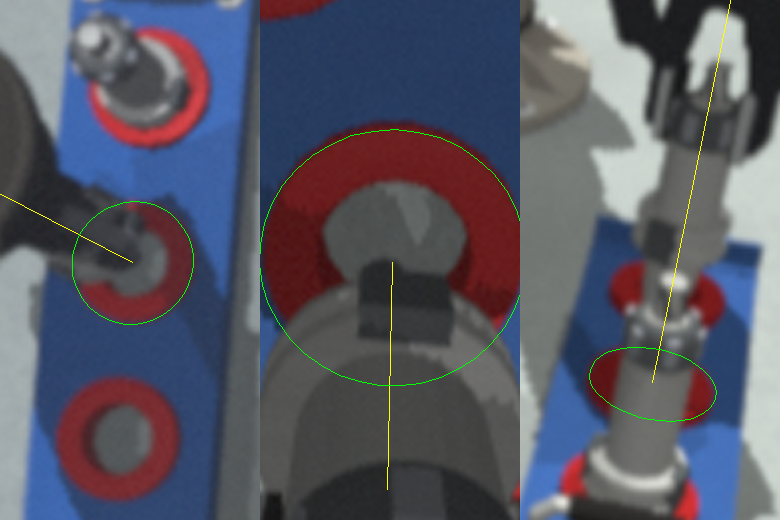

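The stud is over the bore and the ring matches in the top view. The wrist view suggests about 1.5 mm towards tool +x, so I'll shift by that and lower.

jog_arm(commands="0.03 0 0.2 0 20; 0 0 0.3 0 20; 0 0 0.3 0 20; 0 0 0.3 0 20; 0 0 0.2 0 20; 0 0 0.1 0 20; 0 0 0.1 0 20; 0 0 0 0 20; 0 0 0 0 20")

```text
t: 21.15
ee_pos: [0.529, 0.2038, 0.3156]
orientation: [[-0.929, 0.37, 0.0], [0.37, 0.929, 0.0], [-0.0, 0.0, -1.0]]
ft_force: [0.6, 0.0, -6.7]
finger_gap: 0.371
grasp_force: 80.9
```

jog_arm(commands="0 0 0.06 0 20; 0 0 0.05 0 20; 0 0 0.03 0 20; 0 0 0.02 0 20; 0 0 0.02 0 20; 0 0 0 0 20; 0 0 0 0 20")

```text
t: 21.85
ee_pos: [0.529, 0.2037, 0.3066]
orientation: [[-0.929, 0.37, 0.0], [0.37, 0.929, 0.0], [-0.0, 0.0, -1.0]]
ft_force: [-2.6, -2.3, 3.3]
finger_gap: 0.367
grasp_force: 81.9
```

Contact has been made at the expected height. I'll release and rise.

jog_arm(commands="0 0 0.01 0 20; 0 0 0 0 20; 0 0 0 0 36; 0 0 0 0 42; 0 0 0 0 55; 0 0 0 0 65; 0 0 0 0 65; 0 0 -0.5 0 65; 0 0 -0.8 0 65; 0 0 -0.8 0 65; 0 0 -0.8 0 65; 0 0 -0.2 0 65; 0 0 0 0 65; 0 0 0 0 65")

```text
t: 23.25
ee_pos: [0.5286, 0.2038, 0.4597]
orientation: [[-0.929, 0.37, -0.001], [0.37, 0.929, -0.0], [0.001, -0.001, -1.0]]
ft_force: [0.0, 0.1, 0.3]
finger_gap: 0.758
grasp_force: 0.0
```

```bash
python3 chk.py middle_chuck .5300 .2022 c7.png;  python3 -c "
from h import *
go(.4455,-.2465,.46)"
```

```text
t 23.25 at [0.5286 0.2038 0.4597] units xyz [-0.038 -0.02   0.093] mm 5.1 F [0.  0.1 0.3] gap 64.7 0.0 R [[-0.929, 0.37], [0.37, 0.929]] q1,7 -0.79 0.79
top 0.66 [ 0.5492 -0.3885  0.0699]
top 0.65 [0.5314 0.2033 0.0779]
wrist 0.56 [0.531  0.2035 0.0763]
scene 0.86 [ 0.5474 -0.3957  0.0725]
scene 0.52 [0.5265 0.202  0.0788]
t 23.55 at [0.5288 0.2039 0.4599] units xyz [-1.783e+00 -8.985e+00  7.000e-03] mm 458.0 F [-0.1  0.1  0.9] gap 64.8 0.0 R [[-0.929, 0.37], [0.37, 0.929]] q1,7 -0.79 0.79
```

View pics/c7.png

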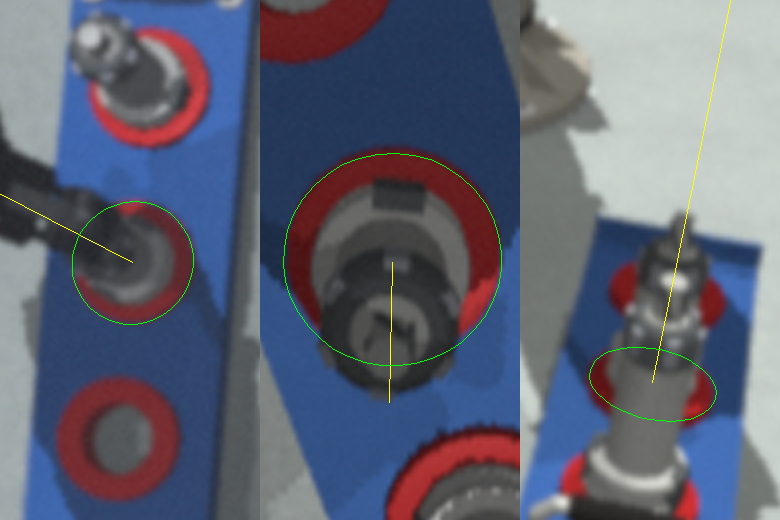

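The middle chuck is seated. My picture views are used up, so from here I go by numbers. I'll go above the short chuck.

jog_arm(commands="-0.16 -0.82 0 0 65; -0.16 -0.82 0 0 65; -0.16 -0.82 0 0 65; -0.16 -0.82 0 0 65; -0.16 -0.82 0 0 65; -0.16 -0.82 0 0 65; -0.16 -0.82 0 0 65; -0.16 -0.82 0 0 65; -0.16 -0.82 0 0 65; -0.16 -0.82 0 0 65; -0.16 -0.8 0 0 65; 0 0 0 0 65; 0 0 0 0 65")

```text
t: 24.85
ee_pos: [0.4439, -0.2475, 0.4604]
orientation: [[-0.928, 0.372, -0.001], [0.372, 0.928, -0.0], [0.001, -0.0, -1.0]]
ft_force: [-0.6, 0.9, 0.1]
finger_gap: 0.76
grasp_force: 0.0
```

```bash
python3 - <<'E'
from h import *
go(.4455,-.2465,.2855)
c=cap('wrist')
for r in ringfit(c)[:6]: print(r)
for r in manip.landmark_of('short_chuck','wrist'): print(round(r['p'],2),np.round(r['xyz'],4))
for r in manip.regions_of('short_chuck','wrist')[:2]:
    m=r['region']; y,x=np.nonzero(m); print(round(r['p'],2),x.min(),x.max(),y.min(),y.max(),[(int(v),x[y==v].min(),x[y==v].max()) for v in range(y.min(),y.max(),6)])
print(px(c,[[.4455,-.2465,z] for z in (.078,.098,.119,.138,.158)]).round(1).tolist())
E
```

```text
t 24.85 at [ 0.4439 -0.2475  0.4604] units xyz [-0.024  0.032  3.499] mm 174.9 F [-0.6  0.9  0.1] gap 64.9 0.0 R [[-0.928, 0.372], [0.372, 0.928]] q1,7 -0.29 1.67
(array([ 633.2, -273.5]), array([56.4, 58.9]), [631.4, -273.8, 32.6], array([315., 314.]))
(array([ 538.9, -260.1]), array([58.8, 62.4]), [537.1, -259.7, 32.5], array([299., 243.]))
(array([ 553.7, -166.6]), array([58.8, 64.3]), [551.6, -167.0, 32.7], array([368., 230.]))
(array([ 445.8, -246.3]), array([58.9, 60.7]), [444.9, -246.2, 32.1], array([283., 177.]))
(array([ 458.9, -153. ]), array([62.7, 63.8]), [458.5, -152.7, 32.7], array([360., 164.]))
0.86 [ 0.4437 -0.2457  0.0772]
0.92 265 303 164 211 [(164, np.int64(281), np.int64(287)), (170, np.int64(270), np.int64(298)), (176, np.int64(266), np.int64(301)), (182, np.int64(266), np.int64(303)), (188, np.int64(265), np.int64(303)), (194, np.int64(267), np.int64(302)), (200, np.int64(268), np.int64(299)), (206, np.int64(274), np.int64(294))]
[[283.3, 183.3], [283.3, 187.3], [283.3, 192.1], [283.4, 196.9], [283.4, 202.7]]
```

jog_arm(commands="-0.02 0.03 0.6 0 65; 0 0 0.7 0 65; 0 0 0.7 0 65; 0 0 0.7 0 65; 0 0 0.4 0 65; 0 0 0.25 0 65; 0 0 0.12 0 65; 0 0 0 0 65; 0 0 0 0 65; 0 0 0 0 30; 0 0 0 0 20; 0 0 0 0 20; 0 0 0 0 20; 0 0 0 0 20; 0 0 0 0 20")

```text
t: 26.5
ee_pos: [0.4459, -0.2461, 0.2881]
orientation: [[-0.929, 0.37, 0.001], [0.37, 0.929, -0.0], [-0.001, 0.0, -1.0]]
ft_force: [-2.8, -0.1, 10.8]
finger_gap: 0.373
grasp_force: 78.2
```

jog_arm(commands="0 0 -0.1 0 20; 0 0 -0.2 0 20; 0 0 -0.4 0 20; 0 0 -0.6 0 20; 0 0 -0.7 0 20; 0 0 -0.7 0 20; 0 0 -0.4 0 20; 0 0 -0.1 0 20; 0 0 0 0 20; 0 0 0 0 20")

```text
t: 27.5
ee_pos: [0.4454, -0.2455, 0.4462]
orientation: [[-0.929, 0.37, -0.001], [0.37, 0.929, 0.0], [0.002, -0.0, -1.0]]
ft_force: [0.1, 0.4, -4.8]
finger_gap: 0.367
grasp_force: 80.3
```

jog_arm(commands="0.05 0.3 0 0 20; 0.11 0.6 0 0 20; 0.11 0.6 0 0 20; 0.11 0.6 0 0 20; 0.11 0.6 0 0 20; 0.11 0.6 0 0 20; 0.11 0.6 0 0 20; 0.14 0.6 0 0 20; 0.42 0.6 0 0 20; 0.42 0.6 0 0 20; 0.42 0.6 0 0 20; 0.42 0.6 0 0 20; 0.42 0.6 0 0 20; 0.4 0.55 0 0 20; 0.2 0.3 0 0 20; 0 0 0 0 20; 0 0 0 0 20")

```text
t: 29.2
ee_pos: [0.4351, 0.2076, 0.4459]
orientation: [[-0.929, 0.369, -0.002], [0.369, 0.929, -0.002], [0.001, -0.002, -1.0]]
ft_force: [0.7, 0.3, -5.5]
finger_gap: 0.37
grasp_force: 80.4
```

```bash
python3 chk.py short_chuck .4355 .208 c8.png; python3 - <<'E'
from h import *
for r in ringfit(cap('wrist')): print(r)
E
```

```text
t 29.2 at [0.4351 0.2076 0.4459] units xyz [-0.005  0.009 -0.182] mm 9.1 F [ 0.7  0.3 -5.5] gap 31.6 80.4 R [[-0.929, 0.369], [0.369, 0.929]] q1,7 -0.88 0.64
top 0.56 [0.4339 0.2038 0.2361]
wrist 0.57 [0.4332 0.207  0.2386]
scene 0.93 [0.434  0.2076 0.2396]
(array([ 539.2, -256.1]), array([53.7, 63.3]), [538.9, -253.2, 33.0], array([ 19., 360.]))
(array([ 548.9, -162.3]), array([53.3, 60. ]), [550.7, -162.6, 32.5], array([ 73., 344.]))
(array([ 458.6, -149.4]), array([63.1, 65.3]), [458.5, -149.4, 33.4], array([ 40., 297.]))
(array([432.4, 209.5]), array([60.1, 63.9]), [433.7, 209.0, 32.2], array([283., 182.]))
(array([452.9, 446.2]), array([ 23.1, 105.3]), [454.8, 447.4, 44.6], array([491., 120.]))
```

The short chuck is aligned over the far ring within 2 mm. I'll lower it.

jog_arm(commands="0 0.03 0.3 0 20; 0 0 0.5 0 20; 0 0 0.5 0 20; 0 0 0.2 0 20; 0 0 0 0 20; 0 0 0.2 0 20; 0 0 0.2 0 20; 0 0 0.2 0 20; 0 0 0.2 0 20; 0 0 0.2 0 20; 0 0 0.2 0 20; 0 0 0 0 20; 0 0 0 0 20")

```text
t: 30.85
ee_pos: [0.4358, 0.2091, 0.312]
orientation: [[-0.929, 0.37, -0.0], [0.37, 0.929, -0.0], [0.0, -0.001, -1.0]]
ft_force: [-0.1, -0.5, -4.5]
finger_gap: 0.366
grasp_force: 80.5
```

```bash
python3 chk.py short_chuck .4355 .208 c9.png
```

```text
t 30.85 at [0.4358 0.2091 0.312 ] units xyz [-2.000e-03 -2.500e-02 -2.859e+00] mm 143.0 F [-0.1 -0.5 -4.5] gap 31.2 80.5 R [[-0.929, 0.37], [0.37, 0.929]] q1,7 -0.85 0.71
top 0.66 [0.4352 0.2065 0.1023]
wrist 0.77 [0.4311 0.2095 0.1027]
scene 0.77 [0.4356 0.2134 0.102 ]
```

Free of contact. I'll lower the last 24 mm.

jog_arm(commands="0 0 0.1 0 20; 0 0 0.1 0 20; 0 0 0.1 0 20; 0 0 0.06 0 20; 0 0 0.04 0 20; 0 0 0.03 0 20; 0 0 0 0 20; 0 0 0 0 20")

```text
t: 31.95
ee_pos: [0.4358, 0.2092, 0.2908]
orientation: [[-0.929, 0.37, 0.0], [0.37, 0.929, 0.0], [-0.0, 0.0, -1.0]]
ft_force: [0.1, -0.0, -5.0]
finger_gap: 0.368
grasp_force: 80.5
```

jog_arm(commands="0 0 0.02 0 20; 0 0 0.02 0 20; 0 0 0.02 0 20; 0 0 0 0 20; 0 0 0 0 20")

```text
t: 32.45
ee_pos: [0.4359, 0.2091, 0.2882]
orientation: [[-0.929, 0.37, 0.0], [0.37, 0.929, 0.0], [-0.0, 0.0, -1.0]]
ft_force: [-3.4, -3.8, 9.1]
finger_gap: 0.373
grasp_force: 82.4
```

Contact at the expected height. I'll release, rise, and move clear so the cameras see the carrier.

jog_arm(commands="0 0 0 0 36; 0 0 0 0 42; 0 0 0 0 55; 0 0 0 0 65; 0 0 0 0 65; 0 0 -0.4 0 65; 0 0 -0.8 0 65; 0 0 -0.8 0 65; 0 0 -0.8 0 65; 0 0 -0.7 0 65; 0 0 0 0 65; 0 0 0 0 65")

```text
t: 33.65
ee_pos: [0.4357, 0.2091, 0.4632]
orientation: [[-0.929, 0.37, 0.001], [0.37, 0.929, 0.001], [-0.0, 0.001, -1.0]]
ft_force: [0.0, -0.0, -1.4]
finger_gap: 0.759
grasp_force: 0.0
```

```bash
python3 - <<'E'
from h import *
go(.5,.2,.46)
for n in ('top','scene','wrist'):
    c=cap(n)
    for q in ['long_chuck','middle_chuck','short_chuck','face_mill','drill_chuck','shrink_holder']:
        print(n,q,[(round(r['p'],2),np.round(r['xyz'],3).tolist()) for r in manip.landmark_of(q,n)])
E
```

```text
t 33.65 at [0.4357 0.2091 0.4632] units xyz [-1.262  0.306  0.065] mm 65.0 F [ 0.  -0.  -1.4] gap 64.8 0.0 R [[-0.929, 0.37], [0.37, 0.929]] q1,7 -0.9 0.63
top long_chuck [(0.77, [0.623, 0.197, 0.077]), (0.7, [0.681, 0.193, 0.067])]
top middle_chuck [(0.85, [0.53, 0.203, 0.083]), (0.61, [0.55, -0.391, 0.069])]
top short_chuck [(0.89, [0.435, 0.205, 0.077]), (0.59, [0.528, 0.201, 0.08])]
top face_mill [(0.6, [0.536, -0.259, 0.078])]
top drill_chuck [(0.87, [0.561, -0.163, 0.078])]
top shrink_holder [(0.97, [0.647, -0.183, 0.076]), (0.42, [0.558, -0.165, 0.079])]
scene long_chuck [(0.81, [0.621, 0.201, 0.079])]
scene middle_chuck [(0.97, [0.547, -0.396, 0.071]), (0.61, [0.53, 0.203, 0.079])]
scene short_chuck [(0.63, [0.437, 0.208, 0.077]), (0.52, [0.536, -0.263, 0.074])]
scene face_mill [(0.78, [0.536, -0.261, 0.078])]
scene drill_chuck [(0.67, [0.557, -0.17, 0.078])]
scene shrink_holder [(0.55, [0.648, -0.181, 0.079]), (0.55, [0.529, 0.196, 0.078])]
wrist long_chuck [(0.71, [0.624, 0.193, 0.077]), (0.37, [0.434, 0.209, 0.08])]
wrist middle_chuck [(0.91, [0.53, 0.202, 0.076])]
wrist short_chuck [(0.76, [0.432, 0.209, 0.08])]
wrist face_mill [(0.9, [0.538, -0.264, 0.08])]
wrist drill_chuck [(0.89, [0.552, -0.168, 0.078])]
wrist shrink_holder []
```

All three chucks are at rim height in the right order, the other holders are unmoved, and the gripper is clear. I'm handing in.

```bash
python3 -c "
from cell import manip
print(manip.job_done())"
```

```text
the job is handed in; nothing more can be done
None
```

I handed the job in at about 34 s: the long, middle and short chucks are seated in the carrier in that order from the handle, the other three holders are still in the rack, and the last position check was by the networks in three cameras, since my picture views were used up; no verdict came back.

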